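# Tip a mortised blank down in the clamping jig and cam it tight

### The job

The beech blank stands on its end in the clamping jig. Without picking it up, push it over towards the end stop so that it lies along the fence with its mortise facing up, slide it home against the end stop, then swing the cam lever until the cam grips it firmly against the fence, but not so hard that the wood is bruised. Press the blank only gently with the hand, leave everything else on the bench where it is, and let go.

Things in the scene. Friction and masses are not known exactly. Their poses are not given: they have to be found in the camera images.
- jig: Clamping jig, fixed to the bench: plywood board 380 x 260 x 18 mm. Origin at the centre of its underside, x along the fence towards the end stop, z up. On the board (z = 18 mm): the fence, a batten 36 mm high, working face at y = -50 mm looking to +y, from x = -150 to 190 mm; the end stop, a batten 36 mm high, working face at x = 130 mm looking to -x. The channel is open at -x.
- stop_face (a point): Point on the end stop's working face at the level of the board top, 37.5 mm from the fence (jig x = 130, y = -12.5, z = 18 mm); axes as the jig's.
- cam_plate: Eccentric clamp across the channel from the fence: steel plate 86 x 76 x 9 mm bolted to the board, each time set by hand a little nearer to or farther from the fence and a little askew. Origin on the cam's pivot axis at board level, x roughly along the jig's x, z up. On the pivot turns a dark wooden disc about 54 mm across, set off centre, 10 to 36 mm above the board, with a lever on top.
- cam (a joint): Angle of cam and lever, rad: 0 open, up to 2.5, growing counter-clockwise seen from above. At q the lever points at q + 0.785 from the plate's +x axis. Turning it up first slides the blank over to the fence and then bites on it, at an angle that depends on the plate's setting, anywhere from 1.4 to 2.3; it stays where it is left.
- lever_end (a point): Middle of the lever bar (dark wood, 18 mm wide, 36 to 50 mm above the board, ending in a 23 mm round end centred 107 mm from the pivot), 95 mm out from the pivot axis, 43 mm above the board. Pushed square here the free lever needs about 1.6 N, up to 6 N while the cam shoves the blank over; about 7 to 10 N grips the blank well, over 13 N bruises it. A hundredth of a radian then adds about 2 N.
- blank: Beech blank 170 x 75 x 50 mm, 0.34 to 0.6 kg, standing on end on the board at the open end of the channel, a few mm off the fence and nearly square to it. Origin at the centre of its foot, z up along the 170 mm, x through the 50 mm thickness towards the stop, y across the 75 mm width. A mortise 46 x 14 mm, 30 mm deep, is in the wide -x face, centred 55 mm above the foot.
- blank_top (a point): Centre of the blank's top end (170 mm along its z); this is the end that comes to the stop. Lying, the blank slides with 2 to 5 N; 20 N of the hand on it is too much.
- tip_edge (a point): Middle of the foot's lower edge on the side of the stop (25 mm along the blank's x from the foot's centre), over which it tips. Pushed higher than about 80 mm the blank tips over this edge with 1 to 2 N, passing its balance at 0.29 rad; pushed low it only slides.
- chisel: Chisel lying on the jig board behind the fence, 220 mm long, 25 mm thick; a bystander.
- tape: Roll of tape lying on a corner of the jig board, 60 mm diameter, 24 mm high; a bystander.
- mallet: Joiner's mallet lying on the bench, head 70 x 125 x 85 mm; a bystander.
- plane: Steel hand plane on the bench, 245 mm long, 100 mm high; a bystander.
- square: Try square lying on the bench, blade 200 mm; a bystander.
- glue: White glue bottle, 64 mm diameter, 190 mm high; a bystander.
- offcut: Plain standing offcut 60 x 60 x 105 mm without mortise; a bystander.
- gauge: Marking gauge lying on the bench, 200 mm; a bystander.
Things that resemble listed ones, but are neither listed nor needed, are in the scene too. Leave any green look-alike of the blank alone.

How it is judged:
By the outcome, as a careful person would: the job done as asked, in the order asked, and still so for the second after the job is handed in, with the robot touching nothing.
It also fails if it takes over 72 s, if anything falls off the work surface, if the arm or the gripper's body presses on something with over 40 N, if the wrist force passes 120 N, or if a joint passes its speed limit or range.

### The arm

A 7-joint arm with a two-finger parallel gripper is mounted at the origin on the work surface. World frame = base frame: x ahead of the robot, y to its left, z up, the work surface at z = 0. Lengths are in m, angles in rad, forces in N, time in s.
With the tool pointing down it reaches from about 0.35 to 0.9 m from the base axis. Payload 8.1 kg.
Tool frame: the origin (TCP) lies where the fingers leave the gripper's body, on its centre line; the fingertips stand 66 mm ahead of it and the grasp point (between the pads) lies 47 mm ahead of it (arm.tip_reach is the distance from the TCP to the fingertips, in m); z points along the fingers, y is the direction in which the jaws open and shut (so a half turn about z gives the same grasp; the last joint's range is limited). The gripper opens to 92 mm and grips with 3 to 60 N. Pads are 19 mm wide; open, the fingers measure 130 mm over their backs; the gripper's body (75 mm by 190 mm) begins 47 mm behind the grasp point.
Start: joints at [1.013, 0.434, 0.025, 1.573, -0.012, 1.134, -0.075], TCP at [0.275, -0.561, 0.292] pointing down, gripper open.
Joint ranges: [-2.62, 2.62], [-0.44, 2.09], [-1.27, 1.32], [0.08, 2.57], [-1.32, 4.46], [0.12, 2], [-2.74, 2.74]. Speed limits (rad/s): [2.22, 2.22, 3.01, 3.01, 3.14, 3.14, 3.14].

### API

Orientations are given as a rotation vector (axis times angle).
In Python, from cell import arm gives the robot as it stands.
- The arm moves only by the tool carry_out, never from a script. Its argument "plan" is a list of rows, each a list of 5 numbers: the shift along the world's x, y, z in cm, then the turn about the world's z in rad, then the finger opening in cm, from 0 to 9.18. In form: [[tx, ty, tz, spin, fingers], ...]. A call has 1 to 20 rows; each row is the pose to reach, as a shift and turn from the pose measured when the call began; what a row does not reach only later rows make up. A row lasts 1/10 s, in which the tool goes at most 50 mm and 8.59 degrees, less where a joint would pass 70% of its speed; a pose out of reach is approached as far as the arm can. A call with a gripper value outside its range is refused whole. The fingers move at their own pace and stop on an object; "squeeze" is the grip in N (left out, the last holds). Time passes only in rows, so rows that repeat a pose let the fingers close. It gives the time, the measured TCP pose, the force and the opening at its end, in the units of the state.
- arm.observe(): the state, without advancing time (a new reading comes with each control period).
- arm.get_image(name): name is "scene" or "top" or "wrist"; returns (picture, depth): 400x640x3 uint8, red, green, blue; 400x640 float32, m along the optical axis (not along the pixel's ray), 0 where there is no reading.
- arm.get_calibration(name): a dict with "intrinsics" (3x3 intrinsics, pixels), "rvec" (rotation vector, rad) and "tvec" (3), from world to camera coordinates, as OpenCV has them; the wrist camera has in their place "tool_from_camera" (4x4, takes a point from camera to tool coordinates, whose origin is the TCP and whose axes are the flange's). Camera axes: x right, y down, z forward; pixel columns grow to the right and rows downward; lengths in m; the calibration is good to about 2 mm. A picture is of the moment at which its call begins: read the wrist's pose just before it. get_calibration takes no time and is no camera call.
- arm.sign_off(): hands the job in, once; it reports no verdict.
The state is a dict: "clock": time; "joints": joint angles; "dq": joint speeds; "joint_efforts": joint torques, N m; "position": TCP position; "ee_rot": TCP orientation; "force": force on the tool from outside, world axes, zero at the start; "ft_torque": the same for the moment, N m; "width": opening from 0.0 (shut) to 1.0 (fully open).
Only numpy, scipy, OpenCV 4.12 (cv2) and the standard library are available. Lean on these libraries where they do the work, as an engineer would, in place of code of your own. Each camera call takes 0.05 s, during which the arm holds its last target. There are 200 camera calls.

## Working session

There is one attempt and no reset: what is moved stays moved. The work goes in short steps, Python scripts to look and compute and a tool call to move; the robot and the scene stay as the last step left them, time stands still between calls to the robot, and variables do not carry over. Pictures are saved under pics/ and viewed, about 8 in all and at most 12, crops included, and the job is handed in when it is done.

Besides the shell and the picture viewer there is one more tool, called after "Call:" in YAML: its name, and indented under it one key for each argument. carry_out: Moves the arm, as the interface text tells. Its arguments: {"type":"object","properties":{"plan":{"type":"array"},"squeeze":{"type":"number"}},"required":["plan"]}

```bash
ls; mkdir -p pics
cat > h.py <<'E'
import numpy as np, cv2
from cell import arm
def cal(n):
    c=arm.get_calibration(n)
    K=np.array(c["intrinsics"])
    if "rvec" in c:
        R=cv2.Rodrigues(np.array(c["rvec"],float))[0]; t=np.array(c["tvec"],float).ravel()
        return K,R.T,-R.T@t           # cam->world
    s=arm.observe(); Rt=cv2.Rodrigues(np.array(s["ee_rot"],float))[0]
    T=np.array(c["tool_from_camera"])
    return K,Rt@T[:3,:3],Rt@T[:3,3]+np.array(s["position"])
def cloud(n):
    K,R,o=cal(n); im,d=arm.get_image(n)
    v,u=np.mgrid[:d.shape[0],:d.shape[1]]
    P=np.stack([(u-K[0,2])/K[0,0]*d,(v-K[1,2])/K[1,1]*d,d],-1)@R.T+o
    P[d==0]=np.nan
    return im,P
def save(n,im): cv2.imwrite("pics/"+n,im[...,::-1])
E
python3 - <<'E'
from h import *
for n in("scene","top"):
    im,P=cloud(n); save(n+"0.png",im); np.savez(n+"0.npz",im=im,P=P)
print(arm.observe(), arm.tip_reach)
E
```

```text
pics
{'clock': 0.1, 'joints': array([ 1.0133977 ,  0.43515193,  0.02496003,  1.57398472, -0.01161759,
        1.13398366, -0.07508137]), 'dq': array([ 0.00164443, -0.00146235,  0.00153194, -0.00106967, -0.00010846,
        0.00091242, -0.00025409]), 'joint_efforts': array([ 3.69650268e-03, -6.69121456e+01,  9.88584012e-01, -3.15143716e+01,
       -6.03622897e-02,  3.74497636e-02,  8.09208154e-05]), 'position': array([ 0.27436785, -0.56116489,  0.29153234]), 'ee_rot': array([-3.05944600e+00, -7.07887539e-01,  6.48226902e-04]), 'force': array([-0.4351313 ,  0.25272683, -0.53751519]), 'ft_torque': array([ 0.026972  ,  0.00484615, -0.00446854]), 'width': 0.9996948341179213} 0.0655
```

View pics/top0.png

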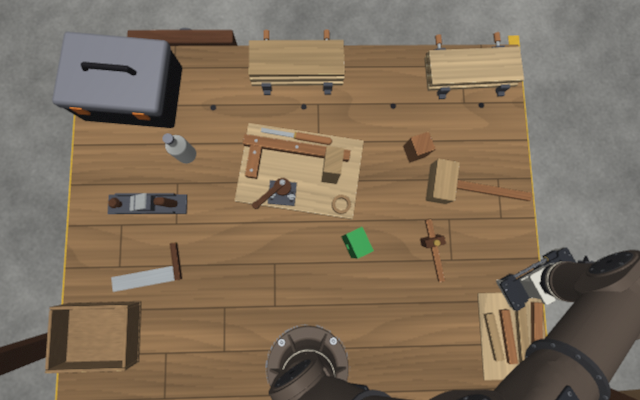

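View pics/scene0.png

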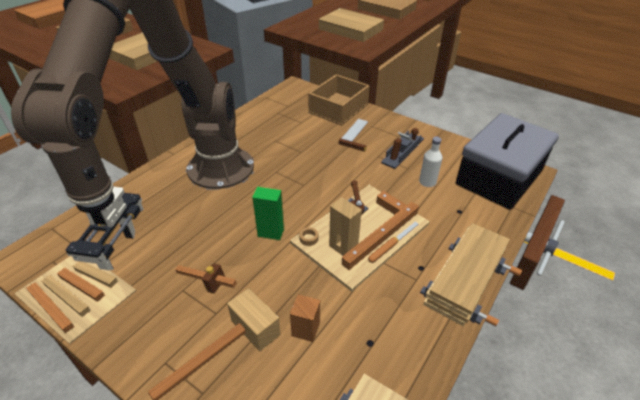

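The top view shows the jig around (300,170). The end stop is at (252,157) on the left, the fence along the upper side, the cam at (283,187) with its lever end at (258,205), and the blank at (333,163). Things that could be mistaken for the blank are the green block (357,242), the offcut (420,147) and the mallet head (444,180). The mortised beech piece in the jig at scene (345,230) is the right one. Next I measure.

Run:
```python
from h import *
D=np.load("top0.npz"); im,P=D["im"],D["P"]
K,R,o=cal("top"); print("cam",o)
c=cv2.resize(im[115:225,225:372],None,fx=5.4,fy=5.4,interpolation=cv2.INTER_CUBIC); save("topcrop.png",c)
Z=P[...,2]; sub=np.zeros(Z.shape,bool); sub[115:225,225:372]=1
def rect(m,name):
    n,l,st,_=cv2.connectedComponentsWithStats(m.astype(np.uint8)); i=1+np.argmax(st[1:,4]); q=P[l==i]
    r=cv2.minAreaRect((q[:,:2]*1000).astype(np.float32)); print(name,st[i],r,"z",np.median(q[:,2])); print(cv2.boxPoints(r).round(1).tolist())
rect(sub&(Z>.17)&(Z<.21),"blank top")
rect(sub&(Z>.011)&(Z<.2),"board")
rect(sub&(Z>.047)&(Z<.058),"fence")
rect(sub&(Z>.059)&(Z<.1),"lever")
for p in [(258,205),(283,187),(270,195),(300,210),(340,204),(333,165),(300,147)]: print(p,P[p[1],p[0]].round(4))
D=np.load("scene0.npz"); im,P=D["im"],D["P"]; Z=P[...,2]
sub=np.zeros(Z.shape,bool); sub[180:290,285:435]=1
rect(sub&(Z>.17)&(Z<.21),"scene blank top")
rect(sub&(Z>.048)&(Z<.058),"scene fence")
```

```text
cam [0.34541741 0.00214217 1.31474417]
blank top [323 145  21  30 486] ((605.1937866210938, -80.92308807373047), (49.837703704833984, 76.32344818115234), 81.43978881835938) z 0.18737667694448945
[[563.7000122070312, -99.9000015258789], [639.2000122070312, -111.19999694824219], [646.5999755859375, -62.0], [571.2000122070312, -50.599998474121094]]
board [ 234  123  129   96 9324] ((602.8020629882812, 18.242965698242188), (380.676513671875, 278.9509582519531), 80.40823364257812) z 0.019412149121903144
[[433.6000061035156, -146.1999969482422], [708.5999755859375, -192.6999969482422], [772.0, 182.6999969482422], [497.0, 229.1999969482422]]
fence [ 242  134   84   44 1150] ((637.182373046875, 71.67620086669922), (262.5201110839844, 133.35520935058594), 80.51143646240234) z 0.05288260642300413
[[549.7999877929688, -46.79999923706055], [681.2999877929688, -68.80000305175781], [724.5999755859375, 190.10000610351562], [593.0999755859375, 212.10000610351562]]
lever [252 179  33  30 245] ((528.6146240234375, 111.8310775756836), (21.107158660888672, 124.114013671875), 39.50657653808594) z 0.06704
[... 311 characters left out ...]
]
(333, 165) [ 0.5876 -0.0806  0.1904]
(300, 147) [0.6766 0.012  0.0529]
scene blank top [330 198  32  25 466] ((606.193603515625, -85.19255065917969), (56.28425216674805, 79.110595703125), 81.34196472167969) z 0.18591964401413197
[[562.9000244140625, -107.0999984741211], [641.0999755859375, -119.0], [649.5, -63.29999923706055], [571.2999877929688, -51.400001525878906]]
scene fence [ 329  191   90   74 1172] ((635.4929809570312, 29.017013549804688), (344.796630859375, 131.3975372314453), 81.2403793334961) z 0.052342216457152035
[[544.2999877929688, -131.39999389648438], [674.2000122070312, -151.39999389648438], [726.7000122070312, 189.39999389648438], [596.7999877929688, 209.39999389648438]]
```

View pics/topcrop.png

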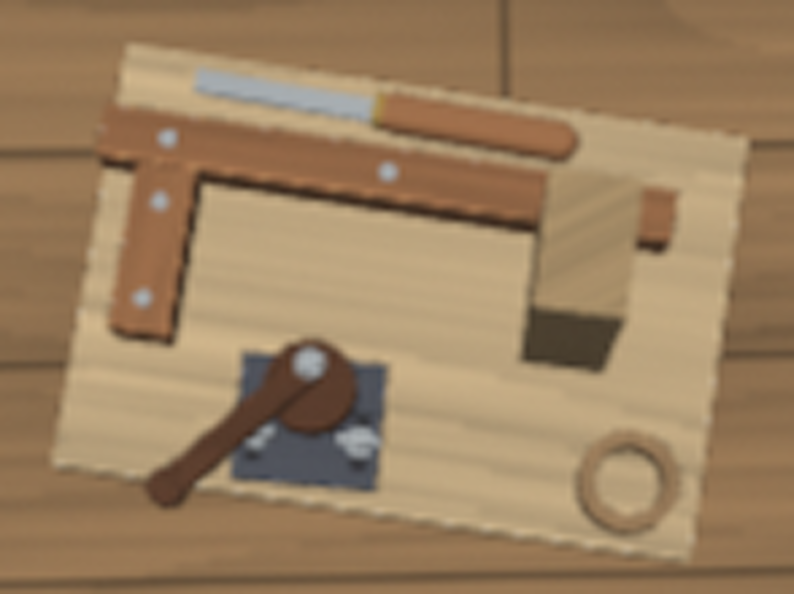

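The crop shows the blank's top at crop (588,240), the pivot bolt at (310,360), the lever end at (168,490) and the plate slightly askew. I'll turn these into jig coordinates.

```bash
cat >> h.py <<'E'
def ray(n,u,v,z):
    K,R,o=cal(n); d=R@np.linalg.solve(K,[u,v,1.]); return o+d*(z-o[2])/d[2]
E
python3 - <<'E'
from h import *
f=lambda x,y,z:ray("top",225+(x+.5)/5.4-.5,115+(y+.5)/5.4-.5,z)[:2]*1000
c=[f(*p,.018) for p in [(127,45),(748,138),(690,560),(52,465)]]
print("corners",np.round(c,1).tolist())
L=c[0]-c[1]; L2=c[3]-c[2]; W=c[0]-c[3]
print(np.linalg.norm(L),np.linalg.norm(L2),np.linalg.norm(W))
fa=f(105,108,.054)-f(678,190,.054); print("fence",np.linalg.norm(fa),np.degrees(np.arctan2(fa[1],fa[0])))
yaw=np.degrees(np.arctan2(*(L+L2)[::-1])); print("yaw",yaw)
y=np.radians(yaw); ex=np.array([np.cos(y),np.sin(y)]); ey=np.array([-ex[1],ex[0]]); C=np.mean(c,0)
J=lambda p:np.round([(p-C)@ex,(p-C)@ey],1)
print("C",C)
for n,p,z in [("fencefront R",(540,224),.054),("fencefront L",(200,178),.054),("stop in top",(197,178),.054),("stop in bot",(172,338),.054),("pivot",(310,360),.070),("leverend",(168,490),.068),("plate",(243,352),.027),("plate",(387,365),.027),("plate",(378,490),.027),("plate",(233,478),.027),("tape",(628,482),.042)]:
    q=f(*p,z); print(n,q.round(1),J(q))
b=np.array([605.2,-81.9]); print("blank",J(b))
D=np.load("top0.npz"); print("green", D["P"][243,358], D["P"][150,180])
E
```

```text
corners [[768.4, 180.0], [706.2, -193.9], [451.3, -150.5], [513.7, 222.9]]
379.0314599180723 378.6196858283399 258.2483694145223
fence 338.15587314350915 80.93559402774852
yaw 80.54268374615744
C [609.9091899   14.63333115]
fencefront R [646.1 -64.9] [-72.5 -48.7]
fencefront L [676.  132.5] [127.2 -45.8]
stop in top [676.  134.3] [128.9 -45.6]
stop in bot [581.6 148.7] [127.6  49.9]
pivot [564.8  68.7] [45.9 53.4]
leverend [491.9 149.3] [113.4 138.5]
plate [577.7 110.2] [89.  47.5]
plate [568.7  25.7] [ 4.2 42.5]
plate [494.7  32. ] [ -1.8 116.4]
plate [503.2 116.3] [ 82.8 122. ]
tape [ 495.3 -113.1] [-144.9   92.1]
blank [-96.  -11.2]
green [ 0.36996631 -0.14675681  0.16506497] [0.65421581 0.36621442 0.12012222]
```

Call:
carry_out:
  plan:
    - [5,7,0,0.15,3]
    - [9,12,0,0.3,3]
    - [13,17,0,0.45,3]
    - [16,21,0,0.6,3]
    - [19,25,0,0.75,3]
    - [22,29,0,0.9,3]
    - [25,33,0,0.95,3]
    - [28,37,0,0.95,3]
    - [30,39.5,0,0.95,3]
    - [31.5,41.5,0,0.95,3]
    - [32.1,42,0,0.95,3]
    - [32.1,42,-3,0.95,3]
    - [32.1,42,-6,0.95,3]
    - [32.1,42,-7.5,0.95,3]
    - [32.1,42,-7.5,0.95,3]
    - [32.1,42,-7.5,0.95,3]

```text
clock: 1.7
position: [0.5954, -0.1412, 0.2167]
ee_rot: [-2.397, -2.029, 0.002]
force: [-0.2, -0.4, 0.4]
width: 0.326
```

Run:
```python
from h import *
s=arm.observe(); print(s["clock"],s["position"],s["ee_rot"],s["force"],s["width"])
R=cv2.Rodrigues(s["ee_rot"])[0]; print(R.round(3))
im,P=cloud("wrist"); save("w1.png",im)
im2,_=cloud("scene"); save("s1.png",np.hstack([cv2.resize(im2[120:320,220:480],None,fx=1.5,fy=1.5),cv2.resize(im,(390,300))]))
```

```text
1.7 [ 0.5953861  -0.14117759  0.21670422] [-2.39704011e+00 -2.02858099e+00  1.87949055e-03] [-0.23580741 -0.3839719   0.44474287] 0.3259627740069438
[[ 0.165  0.986 -0.002]
 [ 0.986 -0.165  0.   ]
 [-0.    -0.002 -1.   ]]
```

View pics/s1.png

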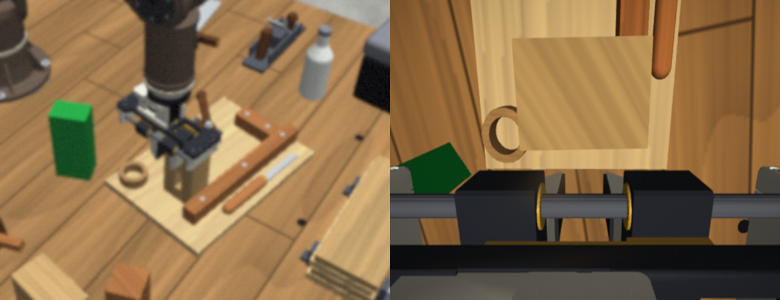

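The wrist view shows the blank square to the fingers and centred: blank centre at x≈583 px, finger middle at ≈590. Now I tip it.

Call:
carry_out:
  plan:
    - [0.25,1.5,0,0,3]
    - [0.33,2.0,0,0,3]
    - [0.4,2.4,0,0,3]
    - [0.46,2.8,0,0,3]
    - [0.53,3.2,0,0,3]
    - [0.6,3.6,0,0,3]
    - [0.66,4.0,0,0,3]
    - [0.73,4.4,0,0,3]
    - [0.8,4.8,0,0,3]
    - [0.86,5.2,0,0,3]

```text
clock: 2.8
position: [0.6046, -0.0888, 0.2177]
ee_rot: [2.398, 2.029, 0.0]
force: [-0.2, 0.0, 0.2]
width: 0.325
```

Call:
carry_out:
  plan:
    - [0.06,0.4,0,0,3]
    - [0.13,0.8,0,0,3]
    - [0.2,1.2,0,0,3]
    - [0.26,1.6,0,0,3]
    - [0.26,1.6,0,0,3]

```text
clock: 3.3
position: [0.6073, -0.0719, 0.2177]
ee_rot: [-2.397, -2.031, -0.001]
force: [0.2, 0.3, -0.5]
width: 0.326
```

Run:
```python
from h import *
im,P=cloud("wrist")
im2,_=cloud("scene"); save("s2.png",np.hstack([cv2.resize(im2[120:320,220:480],None,fx=1.5,fy=1.5),cv2.resize(im,(390,300))]))
```

```text
(no output)
```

View pics/s2.png

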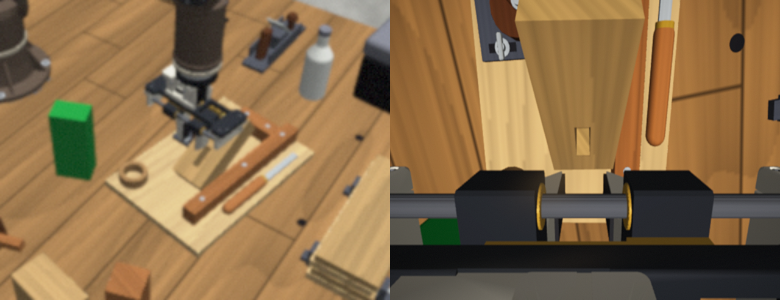

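The blank is caught mid-fall with its mortise up. I hold still to let it land, then retreat behind it.

Call:
carry_out:
  plan:
    - [0,0,0,0,3]
    - [0,0,0,0,3]
    - [0,0,0,0,3]
    - [0,0,0,0,3]
    - [-0.4,-2.5,0,0,3]
    - [-0.8,-5,0,0,3]
    - [-0.8,-5,0,0,3]
    - [-0.8,-5,0,0,3]

```text
clock: 4.2
position: [0.5991, -0.1234, 0.2176]
ee_rot: [2.399, 2.028, 0.0]
force: [0.1, 0.8, 0.3]
width: 0.325
```

Run:
```python
from h import *
C=np.array([610,14.6]);y=np.radians(80.6);ex=np.array([np.cos(y),np.sin(y)]);ey=np.array([-ex[1],ex[0]])
J=lambda p:np.round([(p-C)@ex,(p-C)@ey],1)
im,P=cloud("wrist")
im2,P2=cloud("top"); save("s3.png",np.hstack([cv2.resize(im2[115:225,225:372],(520,390),interpolation=cv2.INTER_CUBIC),cv2.resize(im,(280,390))]))
s=arm.observe();print(s["position"],J(s["position"][:2]*1000))
for Q in (P,P2):
    q=Q.reshape(-1,3); j=(q[:,:2]*1000-C)@np.c_[ex,ey]
    m=(q[:,2]>.060)&(q[:,2]<.075)&(abs(j[:,0])<140)&(j[:,1]>-56)&(j[:,1]<32)
    r=cv2.minAreaRect(j[m].astype(np.float32)); print(r,cv2.boxPoints(r).round(1).tolist(),np.median(q[m,2]))
```

```text
[ 0.59940333 -0.12171453  0.21776162] [-136.2  -11.8]
((-37.17552185058594, -9.803470611572266), (64.51177215576172, 75.11701202392578), 0.9405512809753418) [[-70.0, 27.200000762939453], [-68.80000305175781, -47.900001525878906], [-4.300000190734863, -46.79999923706055], [-5.5, 28.299999237060547]] 0.06774981205037353
((34.16411590576172, -9.565563201904297), (204.39630126953125, 76.26459503173828), 0.5150247812271118) [[-68.4000015258789, 27.600000381469727], [-67.69999694824219, -48.599998474121094], [136.6999969482422, -46.79999923706055], [136.0, 29.5]] 0.06731433377574214
```

View pics/s3.png

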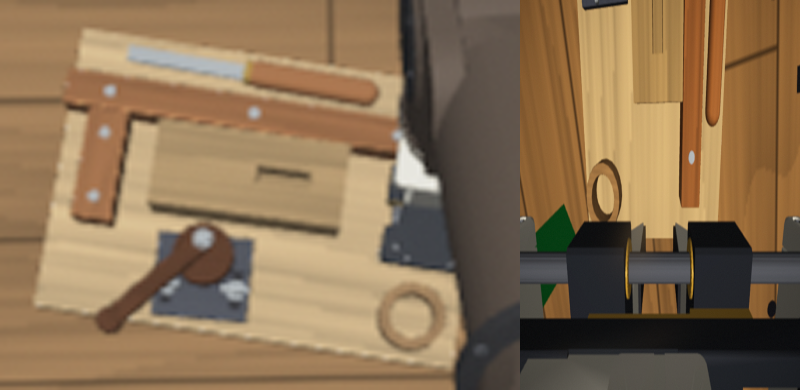

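The blank lies mortise up (slot at crop (283,172)), square, with its foot end at jig x ≈ -69.5. It still has about 30 mm to slide.

Call:
carry_out:
  plan:
    - [0,0,-4,0,3]
    - [0,0,-8,0,3]
    - [0,0,-11.4,0,3]
    - [0,0,-11.4,0,3]
    - [0.33,2,-11.4,0,3]
    - [0.65,4,-11.4,0,3]
    - [0.8,5,-11.4,0,3]
    - [0.87,5.4,-11.4,0,3]
    - [0.95,5.8,-11.4,0,3]
    - [1.0,6.2,-11.4,0,3]
    - [1.06,6.5,-11.4,0,3]
    - [1.1,6.8,-11.4,0,3]
    - [1.16,7.1,-11.4,0,3]
    - [1.2,7.4,-11.4,0,3]
    - [1.25,7.7,-11.4,0,3]
    - [1.3,7.9,-11.4,0,3]

```text
clock: 5.9
position: [0.6126, -0.0457, 0.1047]
ee_rot: [2.398, 2.026, -0.001]
force: [-1.6, -6.8, 4.0]
width: 0.323
```

Call:
carry_out:
  plan:
    - [0.02,0.1,0,0,3]
    - [0.04,0.2,0,0,3]
    - [0.05,0.3,0,0,3]

```text
clock: 6.2
position: [0.6131, -0.0451, 0.1053]
ee_rot: [2.398, 2.023, -0.003]
force: [-1.5, -7.7, 5.6]
width: 0.331
```

```bash
cat > meas.py <<'E'
from h import *
import sys
C=np.array([610,14.6]);y=np.radians(80.6);ex=np.array([np.cos(y),np.sin(y)]);ey=np.array([-ex[1],ex[0]])
J=lambda p:np.round([(p-C)@ex,(p-C)@ey],1)
im,P=cloud("wrist"); im2,P2=cloud("top")
a=im2[115:225,225:372]
save(sys.argv[1],np.hstack([cv2.resize(a,(420,314),interpolation=cv2.INTER_CUBIC),cv2.resize(im,(380,314))]))
s=arm.observe();print(s["clock"],s["position"],J(s["position"][:2]*1000),s["force"],s["ft_torque"])
for n,Q in (("w",P),("t",P2)):
    q=Q.reshape(-1,3); j=(q[:,:2]*1000-C)@np.c_[ex,ey]
    m=(q[:,2]>.060)&(q[:,2]<.075)&(abs(j[:,0])<140)&(j[:,1]>-54)&(j[:,1]<30)
    if m.sum()<20: continue
    r=cv2.minAreaRect(j[m].astype(np.float32)); print(n,m.sum(),cv2.boxPoints(r).round(1).tolist(),np.median(q[m,2]),np.percentile(j[m],[1,99],axis=0).round(1).tolist())
E
python3 meas.py s4.png
```

```text
6.3 [ 0.61315779 -0.04502181  0.10530754] [-58.3 -12.9] [-1.13486043 -6.00813362  5.74893661] [-1.29668017  0.33987261  0.09837574]
w 45746 [[-68.80000305175781, -47.70000076293945], [42.70000076293945, -48.20000076293945], [43.0, 27.5], [-68.5, 27.899999618530273]] 0.06777406108706187 [[-47.5, -47.0], [41.9, 26.6]]
t 1011 [[-25.5, -48.900001525878906], [123.19999694824219, -50.900001525878906], [124.19999694824219, 26.0], [-24.5, 27.899999618530273]] 0.06707986712035674 [[-15.1, -48.2], [122.3, 26.4]]
```

View pics/s4.png

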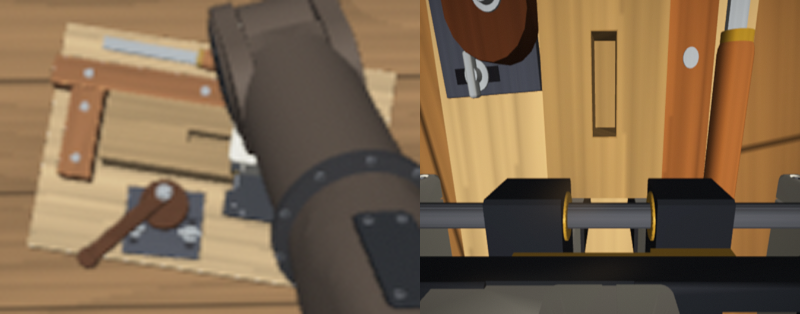

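Foot end at about -48, so roughly 8 mm remain and the force is still small. I keep pushing in small steps.

Call:
carry_out:
  plan:
    - [0.02,0.1,0.1,0,3]
    - [0.05,0.3,0.15,0,3]
    - [0.08,0.5,0.2,0,3]
    - [0.1,0.6,0.2,0,3]

```text
clock: 6.7
position: [0.6141, -0.0385, 0.1072]
ee_rot: [2.398, 2.024, -0.003]
force: [-0.1, -2.8, -0.7]
width: 0.33
```

Call:
carry_out:
  plan:
    - [0.02,0.1,0,0,3]
    - [0.03,0.2,0,0,3]
    - [0.05,0.3,0,0,3]
    - [0.05,0.3,0,0,3]

```text
clock: 7.1
position: [0.6144, -0.0366, 0.1072]
ee_rot: [2.398, 2.022, -0.005]
force: [-1.5, -5.6, 1.0]
width: 0.326
```

Call:
carry_out:
  plan:
    - [0.02,0.1,0,0,3]
    - [0.03,0.2,0,0,3]
    - [0.03,0.2,0,0,3]

```text
clock: 7.4
position: [0.6144, -0.0365, 0.1072]
ee_rot: [2.398, 2.02, -0.009]
force: [-1.9, -8.1, 1.3]
width: 0.326
```

The blank is home: the tool stopped at jig x ≈ -50 and the force rose to 8 N with no further motion. Now I retreat and set the shut fingers behind the lever, with the jaw axis square to it.

Call:
carry_out:
  plan:
    - [-0.3,-2,0,0,3]
    - [-0.6,-4,1,0,0]
    - [-0.6,-4,5,0,0]
    - [-0.6,-4,9,0,0]
    - [-1,0,9,0.15,0]
    - [-2,4,9,0.3,0]
    - [-3,8,9,0.45,0]
    - [-4.5,12,9,0.6,0]
    - [-6,16,9,0.75,0]
    - [-7.2,20.4,9,0.88,0]
    - [-7.2,20.4,9,0.88,0]
    - [-7.2,20.4,9,0.88,0]
    - [-7.2,20.4,9,0.88,0]

```text
clock: 8.7
position: [0.5428, 0.167, 0.1972]
ee_rot: [1.31, 2.846, -0.004]
force: [-0.2, -0.4, 0.0]
width: 0.003
```

```bash
python3 meas.py s5.png
python3 - <<'E'
from h import *
s=arm.observe(); print(s["joints"].round(2),s["width"],cv2.Rodrigues(s["ee_rot"])[0].round(2).tolist())
for n in("wrist","top"):
    im,P=cloud(n); q=P.reshape(-1,3)*1000
    m=(q[:,2]>60)&(q[:,2]<75)&(np.hypot(q[:,0]-510,q[:,1]-130)<60)&(q[:,1]>90)
    r=cv2.minAreaRect(q[m,:2].astype(np.float32)); print(n,m.sum(),r,cv2.boxPoints(r).round(1).tolist())
E
```

```text
8.8 [0.54291388 0.16629354 0.19714472] [138.7  91. ] [-0.12612687 -0.03502005  0.37415194] [ 0.02471815 -0.13521786  0.00143417]
t 1204 [[-38.0, -48.70000076293945], [131.89999389648438, -49.20000076293945], [132.10000610351562, 26.899999618530273], [-37.79999923706055, 27.399999618530273]] 0.06691674105463707 [[-36.5, -47.8], [129.6, 26.5]]
[ 0.01  0.5  -0.57  1.8   0.34  0.93  0.  ] 0.004418262385010997 [[-0.65, 0.76, 0.01], [0.76, 0.65, -0.01], [-0.01, 0.0, -1.0]]
wrist 1901 ((500.7149963378906, 142.91014099121094), (22.789396286010742, 43.83122253417969), 36.041419982910156) [[478.6000061035156, 153.89999389648438], [504.3999938964844, 118.5], [522.7999877929688, 131.89999389648438], [497.0, 167.3000030517578]]
top 0 ((0.0, 0.0), (0.0, 0.0), 0.0) [[0.0, 0.0], [0.0, 0.0], [0.0, 0.0], [0.0, 0.0]]
```

View pics/s5.png

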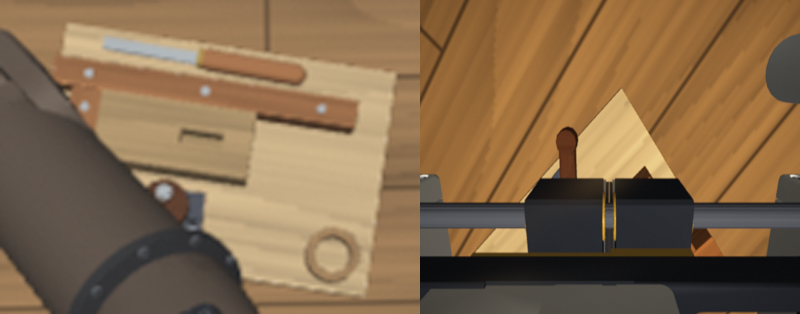

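The blank measures -38 to 132 in jig x, so it is home. The lever's outer end is at (488,160), pivot ≈ (564.5,68.5), lever angle 129.7°. Now I lower behind the lever.

Call:
carry_out:
  plan:
    - [0,0,-4,0,0]
    - [0,0,-8,0,0]
    - [0,0,-8.3,0,0]
    - [-0.4,-0.2,-8.3,0,0]
    - [-0.7,-0.5,-8.3,0,0]
    - [-1.0,-0.7,-8.3,0,0]
    - [-1.2,-0.8,-8.3,0,0]
    - [-1.2,-0.8,-8.3,0,0]

```text
clock: 9.7
position: [0.5309, 0.1583, 0.1151]
ee_rot: [1.311, 2.845, -0.003]
force: [-0.1, 0.1, -0.5]
width: 0.008
```

```bash
cat > arc.py <<'E'
from h import *
import sys
pv=np.array([564.5,68.5]); th0=np.radians(129.7)
def st():
    s=arm.observe(); R=cv2.Rodrigues(s["ee_rot"])[0]; p=s["position"][:2]*1000
    a=np.arctan2(-R[1,1],-R[0,1])          # direction of push n
    return s,p,a-np.pi/2
def pos(th,r,d): 
    u=np.array([np.cos(th),np.sin(th)]); n=np.array([-u[1],u[0]]); return pv+r*u-d*n
if __name__=="__main__":
    s,p,a=st(); dq=float(sys.argv[1]); N=int(sys.argv[2]); r=91; d=float(sys.argv[3])
    # present lever angle implied by tool position
    v=p-pv; R=np.hypot(*v); th=np.arctan2(v[1],v[0])+np.arcsin(d/R); a+=2*np.pi*round((th-a)/2/np.pi)
    u=np.array([np.cos(th),np.sin(th)]); n=np.array([-u[1],u[0]])
    print("q",th-th0,"r",v@u,"toolang-th",a-th,"z",s["position"][2],"F.n",s["force"][:2]@n,"F.u",s["force"][:2]@u,"Fz",s["force"][2],"t",s["clock"])
    for i in range(1,N+1):
        w=th+dq*i; x=(pos(w,r,d)-p)/10; print([*x.round(2).tolist(),0,round(w-a,2),0],end=", ")
E
python3 arc.py 0.05 20 28
```

```text
q -0.0384882019622661 r 91.66067388199785 toolang-th 0.05245886242737452 z 0.11511139404678951 F.n 0.04889398435525918 F.u 0.13180655289883522 Fz -0.4769789006668631 t 9.7
[-0.4, -0.23, 0, np.float64(-0.0), 0], [-0.83, -0.43, 0, np.float64(0.05), 0], [-1.26, -0.65, 0, np.float64(0.1), 0], [-1.67, -0.89, 0, np.float64(0.15), 0], [-2.06, -1.15, 0, np.float64(0.2), 0], [-2.45, -1.43, 0, np.float64(0.25), 0], [-2.82, -1.73, 0, np.float64(0.3), 0], [-3.17, -2.05, 0, np.float64(0.35), 0], [-3.51, -2.38, 0, np.float64(0.4), 0], [-3.83, -2.74, 0, np.float64(0.45), 0], [-4.14, -3.1, 0, np.float64(0.5), 0], [-4.42, -3.48, 0, np.float64(0.55), 0], [-4.68, -3.88, 0, np.float64(0.6), 0], [-4.93, -4.29, 0, np.float64(0.65), 0], [-5.15, -4.71, 0, np.float64(0.7), 0], [-5.36, -5.14, 0, np.float64(0.75), 0], [-5.54, -5.58, 0, np.float64(0.8), 0], [-5.7, -6.03, 0, np.float64(0.85), 0], [-5.83, -6.48, 0, np.float64(0.9), 0], [-5.94, -6.95, 0, np.float64(0.95), 0],
```

Call:
carry_out:
  plan:
    - [-0.4,-0.23,0,0,0]
    - [-0.83,-0.43,0,0.05,0]
    - [-1.26,-0.65,0,0.1,0]
    - [-1.67,-0.89,0,0.15,0]
    - [-2.06,-1.15,0,0.2,0]
    - [-2.45,-1.43,0,0.25,0]
    - [-2.82,-1.73,0,0.3,0]
    - [-3.17,-2.05,0,0.35,0]
    - [-3.51,-2.38,0,0.4,0]
    - [-3.83,-2.74,0,0.45,0]
    - [-4.14,-3.1,0,0.5,0]
    - [-4.42,-3.48,0,0.55,0]
    - [-4.68,-3.88,0,0.6,0]
    - [-4.93,-4.29,0,0.65,0]
    - [-5.15,-4.71,0,0.7,0]
    - [-5.36,-5.14,0,0.75,0]
    - [-5.54,-5.58,0,0.8,0]

```text
clock: 11.4
position: [0.4759, 0.1028, 0.1156]
ee_rot: [0.096, 3.129, 0.004]
force: [0.9, 0.8, 0.2]
width: 0.005
```

```bash
python3 arc.py 0.04 18 28; python3 meas.py s6.png
```

```text
q 0.8073022283622286 r 90.80577780385084 toolang-th 0.009142905680298963 z 0.11558157416300366 F.n -0.8816662929898422 F.u -0.8647586566092551 Fz 0.16281486499977404 t 11.4
[-0.15, -0.36, 0, np.float64(0.03), 0], [-0.27, -0.72, 0, np.float64(0.07), 0], [-0.37, -1.09, 0, np.float64(0.11), 0], [-0.45, -1.46, 0, np.float64(0.15), 0], [-0.52, -1.83, 0, np.float64(0.19), 0], [-0.58, -2.21, 0, np.float64(0.23), 0], [-0.62, -2.59, 0, np.float64(0.27), 0], [-0.65, -2.97, 0, np.float64(0.31), 0], [-0.66, -3.35, 0, np.float64(0.35), 0], [-0.66, -3.73, 0, np.float64(0.39), 0], [-0.64, -4.11, 0, np.float64(0.43), 0], [-0.6, -4.49, 0, np.float64(0.47), 0], [-0.55, -4.86, 0, np.float64(0.51), 0], [-0.49, -5.24, 0, np.float64(0.55), 0], [-0.41, -5.61, 0, np.float64(0.59), 0], [-0.31, -5.98, 0, np.float64(0.63), 0], [-0.2, -6.35, 0, np.float64(0.67), 0], [-0.08, -6.71, 0, np.float64(0.71), 0], 11.5 [0.47563404 0.10207603 0.11536229] [ 64.4 146.8] [-0.69880449  0.3790933   0.43610272] [ 0.17767635 -0.20105539 -0.01144809]
t 1224 [[-95.4000015258789, -50.70000076293945], [132.3000030517578, -51.70000076293945], [132.6999969482422, 26.799999237060547], [-95.0999984741211, 27.799999237060547]] 0.06693059418244629 [[-36.6, -47.8], [130.2, 26.4]]
```

View pics/s6.png

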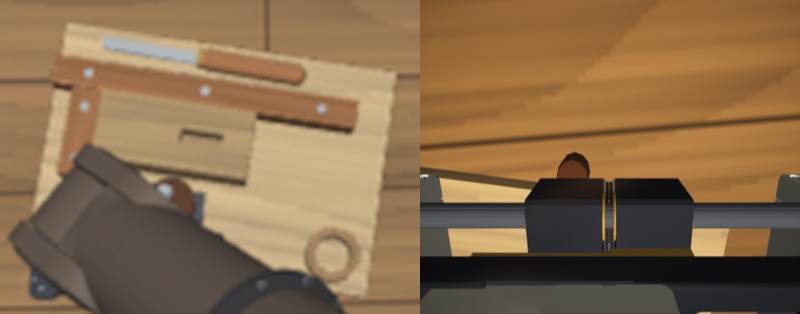

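The lever is travelling with the fingers (its end at wrist px (573,165)). I continue to q ≈ 1.33.

Call:
carry_out:
  plan:
    - [-0.15,-0.36,0,0.03,0]
    - [-0.27,-0.72,0,0.07,0]
    - [-0.37,-1.09,0,0.11,0]
    - [-0.45,-1.46,0,0.15,0]
    - [-0.52,-1.83,0,0.19,0]
    - [-0.58,-2.21,0,0.23,0]
    - [-0.62,-2.59,0,0.27,0]
    - [-0.65,-2.97,0,0.31,0]
    - [-0.66,-3.35,0,0.35,0]
    - [-0.66,-3.73,0,0.39,0]
    - [-0.64,-4.11,0,0.43,0]
    - [-0.6,-4.49,0,0.47,0]
    - [-0.55,-4.86,0,0.51,0]

```text
clock: 12.8
position: [0.4707, 0.0542, 0.1157]
ee_rot: [-0.694, 3.053, 0.008]
force: [2.6, 1.9, -0.2]
width: 0.003
```

```bash
python3 arc.py 0.025 20 28
```

```text
q -4.954203382637633 r 90.6551172666645 toolang-th -0.004279942400947423 z 0.11565081740770891 F.n -0.5585765775637139 F.u -3.153445292784684 Fz -0.2216022347189277 t 12.8
[0.01, -0.25, 0, np.float64(0.03), 0], [0.05, -0.48, 0, np.float64(0.05), 0], [0.1, -0.72, 0, np.float64(0.08), 0], [0.16, -0.95, 0, np.float64(0.1), 0], [0.22, -1.18, 0, np.float64(0.13), 0], [0.29, -1.41, 0, np.float64(0.15), 0], [0.36, -1.63, 0, np.float64(0.18), 0], [0.44, -1.86, 0, np.float64(0.2), 0], [0.53, -2.08, 0, np.float64(0.23), 0], [0.62, -2.3, 0, np.float64(0.25), 0], [0.72, -2.52, 0, np.float64(0.28), 0], [0.82, -2.73, 0, np.float64(0.3), 0], [0.92, -2.94, 0, np.float64(0.33), 0], [1.04, -3.15, 0, np.float64(0.35), 0], [1.15, -3.36, 0, np.float64(0.38), 0], [1.28, -3.57, 0, np.float64(0.4), 0], [1.4, -3.77, 0, np.float64(0.43), 0], [1.54, -3.96, 0, np.float64(0.45), 0], [1.67, -4.16, 0, np.float64(0.48), 0], [1.81, -4.35, 0, np.float64(0.5), 0],
```

```bash
sed -i 's/r=91/r=86/; s/print("q",th-th0/print("q",(th-th0)%(2*np.pi)/' arc.py; python3 arc.py 0.025 8 28
```

```text
q 1.328981924541953 r 90.6551172666645 toolang-th -0.004279942400947423 z 0.11565081740770891 F.n -0.5585765775637139 F.u -3.153445292784684 Fz -0.2216022347189277 t 12.8
[0.45, -0.02, 0, np.float64(0.03), 0], [0.49, -0.24, 0, np.float64(0.05), 0], [0.54, -0.47, 0, np.float64(0.08), 0], [0.59, -0.69, 0, np.float64(0.1), 0], [0.64, -0.9, 0, np.float64(0.13), 0], [0.7, -1.12, 0, np.float64(0.15), 0], [0.77, -1.34, 0, np.float64(0.18), 0], [0.84, -1.55, 0, np.float64(0.2), 0],
```

Call:
carry_out:
  plan:
    - [0.22,0.1,0,0,0]
    - [0.45,-0.02,0,0.03,0]
    - [0.49,-0.24,0,0.05,0]
    - [0.54,-0.47,0,0.08,0]
    - [0.57,-0.58,0,0.09,0]
    - [0.57,-0.58,0,0.09,0]

```text
clock: 13.4
position: [0.4766, 0.0484, 0.1157]
ee_rot: [-0.83, 3.019, 0.009]
force: [0.5, 0.7, -0.3]
width: 0.007
```

```bash
python3 arc.py 0.02 12 28
```

```text
q 1.4187506234750105 r 85.70981839075567 toolang-th -0.004405067806457996 z 0.115703046512425 F.n -0.3884293636783399 F.u -0.797493094752245 Fz -0.33255339549703145 t 13.4
[0.02, -0.19, 0, np.float64(0.02), 0], [0.06, -0.37, 0, np.float64(0.04), 0], [0.11, -0.54, 0, np.float64(0.06), 0], [0.17, -0.71, 0, np.float64(0.08), 0], [0.22, -0.88, 0, np.float64(0.1), 0], [0.28, -1.06, 0, np.float64(0.12), 0], [0.34, -1.23, 0, np.float64(0.14), 0], [0.41, -1.39, 0, np.float64(0.16), 0], [0.48, -1.56, 0, np.float64(0.18), 0], [0.55, -1.73, 0, np.float64(0.2), 0], [0.63, -1.89, 0, np.float64(0.22), 0], [0.71, -2.05, 0, np.float64(0.24), 0],
```

Call:
carry_out:
  plan:
    - [0.02,-0.19,0,0.02,0]
    - [0.06,-0.37,0,0.04,0]
    - [0.11,-0.54,0,0.06,0]
    - [0.17,-0.71,0,0.08,0]
    - [0.22,-0.88,0,0.1,0]

```text
clock: 13.9
position: [0.4789, 0.0394, 0.1157]
ee_rot: [-0.982, 2.973, 0.01]
force: [0.5, 2.6, 0.4]
width: 0.004
```

```bash
python3 arc.py 0.02 5 28
```

```text
q 1.5199852808942325 r 85.96181098721715 toolang-th -0.004005436398176521 z 0.11573115836010112 F.n -1.7713196964587723 F.u -1.9860118602947563 Fz 0.3593817807104223 t 13.9
[0.06, -0.17, 0, np.float64(0.02), 0], [0.12, -0.34, 0, np.float64(0.04), 0], [0.19, -0.51, 0, np.float64(0.06), 0], [0.26, -0.68, 0, np.float64(0.08), 0], [0.33, -0.84, 0, np.float64(0.1), 0],
```

Call:
carry_out:
  plan:
    - [0.06,-0.17,0,0.02,0]
    - [0.12,-0.34,0,0.04,0]
    - [0.19,-0.51,0,0.06,0]
    - [0.26,-0.68,0,0.08,0]

```text
clock: 14.3
position: [0.4814, 0.0328, 0.1157]
ee_rot: [-1.103, 2.931, 0.011]
force: [-0.5, 2.9, 0.3]
width: 0.001
```

```bash
python3 arc.py 0.02 5 28
```

```text
q 1.5982228675477135 r 86.02141886285858 toolang-th -0.0002884657667503454 z 0.11570978581232227 F.n -2.5523843367168007 F.u -1.5270903538256948 Fz 0.3005321878508094 t 14.3
[0.07, -0.16, 0, np.float64(0.02), 0], [0.15, -0.33, 0, np.float64(0.04), 0], [0.23, -0.49, 0, np.float64(0.06), 0], [0.31, -0.65, 0, np.float64(0.08), 0], [0.4, -0.81, 0, np.float64(0.1), 0],
```

Call:
carry_out:
  plan:
    - [0.07,-0.16,0,0.02,0]
    - [0.15,-0.33,0,0.04,0]
    - [0.23,-0.49,0,0.06,0]

```text
clock: 14.6
position: [0.4838, 0.0278, 0.1157]
ee_rot: [-1.193, 2.895, 0.012]
force: [-2.1, 3.6, 0.4]
width: 0.002
```

```bash
python3 arc.py 0.02 5 28
```

```text
q 1.6593485508966808 r 85.96590125092075 toolang-th 0.00039340301410550893 z 0.11571044748948085 F.n -4.006552607229426 F.u -1.0126986474489315 Fz 0.43897327458842306 t 14.6
[0.08, -0.16, 0, np.float64(0.02), 0], [0.17, -0.32, 0, np.float64(0.04), 0], [0.26, -0.48, 0, np.float64(0.06), 0], [0.35, -0.63, 0, np.float64(0.08), 0], [0.44, -0.79, 0, np.float64(0.1), 0],
```

Call:
carry_out:
  plan:
    - [0.04,-0.08,0,0.01,0]
    - [0.08,-0.16,0,0.02,0]

```text
clock: 14.8
position: [0.4846, 0.0262, 0.1157]
ee_rot: [-1.223, 2.883, 0.013]
force: [-2.0, 3.7, 1.2]
width: 0.002
```

```bash
python3 arc.py 0.01 3 28
```

```text
q 1.6793917600025061 r 85.94499896276422 toolang-th 0.0012101883576018935 z 0.11571089194506 F.n -4.0069835678493435 F.u -1.2036076361731305 Fz 1.206270832182462 t 14.8
[0.04, -0.08, 0, np.float64(0.01), 0], [0.08, -0.16, 0, np.float64(0.02), 0], [0.13, -0.24, 0, np.float64(0.03), 0],
```

Steady at 4 N, so the cam is shoving the blank over. Continue.

Call:
carry_out:
  plan:
    - [0.04,-0.08,0,0.01,0]
    - [0.08,-0.16,0,0.02,0]

```text
clock: 15.0
position: [0.4854, 0.0247, 0.1157]
ee_rot: [-1.253, 2.87, 0.013]
force: [-0.2, 4.1, -0.4]
width: 0.004
```

```bash
python3 arc.py 0.01 3 28
```

```text
q 1.699133270126767 r 85.9603029485459 toolang-th 0.0023800568803462596 z 0.11573746331035749 F.n -2.918322052797711 F.u -2.841822535935897 Fz -0.4360193562718446 t 15.0
[0.04, -0.08, 0, np.float64(0.01), 0], [0.09, -0.16, 0, np.float64(0.02), 0], [0.13, -0.24, 0, np.float64(0.03), 0],
```

Call:
carry_out:
  plan:
    - [0.04,-0.08,0,0.01,0]
    - [0.09,-0.16,0,0.02,0]
    - [0.13,-0.24,0,0.03,0]

```text
clock: 15.3
position: [0.4868, 0.0223, 0.1158]
ee_rot: [-1.297, 2.85, 0.013]
force: [-0.4, 5.0, -0.9]
width: 0.004
```

```bash
python3 arc.py 0.01 3 28
```

```text
q 1.7298456410127638 r 85.93182024392465 toolang-th 0.0024753174111555865 z 0.11575350870517938 F.n -3.6319780831786215 F.u -3.516427529100665 Fz -0.9261783325218381 t 15.3
[0.04, -0.08, 0, np.float64(0.01), 0], [0.09, -0.16, 0, np.float64(0.02), 0], [0.14, -0.24, 0, np.float64(0.03), 0],
```

Call:
carry_out:
  plan:
    - [0.04,-0.08,0,0.01,0]
    - [0.09,-0.16,0,0.02,0]

```text
clock: 15.5
position: [0.4877, 0.0206, 0.1157]
ee_rot: [-1.327, 2.836, 0.013]
force: [-0.7, 5.3, -0.1]
width: 0.001
```

Call:
carry_out:
  plan:
    - [0.04,-0.08,0,0.01,0]
    - [0.09,-0.16,0,0.02,0]

```text
clock: 15.7
position: [0.4887, 0.019, 0.1157]
ee_rot: [-1.357, 2.822, 0.014]
force: [-0.6, 4.6, 0.1]
width: 0.007
```

```bash
python3 arc.py 0.01 3 28
```

```text
q 1.7709960423265372 r 86.125801349317 toolang-th 0.003157236201642988 z 0.11574738907531673 F.n -3.36276548970624 F.u -3.1472100709647037 Fz 0.13095579736998336 t 15.7
[0.06, -0.07, 0, np.float64(0.01), 0], [0.11, -0.14, 0, np.float64(0.02), 0], [0.16, -0.22, 0, np.float64(0.03), 0],
```

Call:
carry_out:
  plan:
    - [0.06,-0.07,0,0.01,0]
    - [0.11,-0.14,0,0.02,0]
    - [0.16,-0.22,0,0.03,0]

```text
clock: 16.0
position: [0.4903, 0.0167, 0.1157]
ee_rot: [-1.4, 2.801, 0.014]
force: [-0.8, 4.6, 0.8]
width: 0.002
```

```bash
python3 arc.py 0.01 3 28
```

```text
q 1.8019523153308556 r 86.06948503700082 toolang-th 0.003030782695868872 z 0.11574920942383261 F.n -3.4235177293910235 F.u -3.1393340676101484 Fz 0.8062007259607799 t 16.0
[0.06, -0.07, 0, np.float64(0.01), 0], [0.11, -0.14, 0, np.float64(0.02), 0], [0.16, -0.21, 0, np.float64(0.03), 0],
```

Call:
carry_out:
  plan:
    - [0.06,-0.07,0,0.01,0]
    - [0.11,-0.14,0,0.02,0]
    - [0.16,-0.21,0,0.03,0]

```text
clock: 16.3
position: [0.4918, 0.0146, 0.1157]
ee_rot: [-1.443, 2.78, 0.014]
force: [-0.6, 5.1, 1.6]
width: 0.004
```

```bash
python3 arc.py 0.01 3 28
```

```text
q 1.8307548227825095 r 86.07732829366284 toolang-th 0.005049997470438328 z 0.11571291480254767 F.n -3.470217678855689 F.u -3.834742575257287 Fz 1.5552318500277926 t 16.3
[0.06, -0.07, 0, np.float64(0.0), 0], [0.11, -0.14, 0, np.float64(0.01), 0], [0.17, -0.21, 0, np.float64(0.02), 0],
```

The force is tilted along the lever, so the finger corner is probably touching the round end's shoulder. I back off and re-contact 10 mm further in.

Call:
carry_out:
  plan:
    - [-0.25,0.17,0,0,0]
    - [-0.49,0.35,0,0,0]
    - [-0.2,0.75,0,0,0]
    - [0.09,1.16,0,0,0]
    - [0.09,1.16,0,0,0]

```text
clock: 16.8
position: [0.4934, 0.0269, 0.1159]
ee_rot: [-1.444, 2.778, 0.014]
force: [-0.3, -0.4, -0.4]
width: 0.004
```

```bash
sed -i 's/r=86/r=76/' arc.py; python3 arc.py 0.02 4 28
```

```text
q 1.754016937027238 r 77.42137910939702 toolang-th 0.08235252769201562 z 0.11592572787724463 F.n 0.020573549577370353 F.u 0.4728431223407176 Fz -0.4320613359159253 t 16.8
[0.17, -0.03, 0, np.float64(-0.06), 0], [0.26, -0.17, 0, np.float64(-0.04), 0], [0.35, -0.3, 0, np.float64(-0.02), 0], [0.44, -0.44, 0, np.float64(-0.0), 0],
```

Now re-contact along n without turning, up to the earlier angle.

Call:
carry_out:
  plan:
    - [0.17,-0.12,0,0,0]
    - [0.33,-0.23,0,0,0]
    - [0.42,-0.3,0,0,0]
    - [0.46,-0.33,0,0,0]

```text
clock: 17.2
position: [0.498, 0.0235, 0.1159]
ee_rot: [-1.443, 2.779, 0.015]
force: [-1.0, 0.8, 0.4]
width: 0.001
```

```bash
python3 arc.py 0.01 4 28
```

```text
q 1.8292666674740712 r 75.26613048026165 toolang-th 0.0067777435929419205 z 0.11585366412225687 F.n -1.2846614102711806 F.u -0.12042759927551229 Fz 0.4235975604662373 t 17.2
[0.0, -0.13, 0, np.float64(0.0), 0], [0.05, -0.19, 0, np.float64(0.01), 0], [0.1, -0.26, 0, np.float64(0.02), 0], [0.15, -0.32, 0, np.float64(0.03), 0],
```

Call:
carry_out:
  plan:
    - [0.05,-0.06,0,0,0]
    - [0.1,-0.12,0,0.01,0]
    - [0.15,-0.18,0,0.02,0]

```text
clock: 17.5
position: [0.4985, 0.0224, 0.1158]
ee_rot: [-1.474, 2.764, 0.017]
force: [-5.7, 4.2, 2.8]
width: 0.001
```

```bash
python3 arc.py 0.01 4 28
```

```text
q 1.8428186278079917 r 75.42237610082411 toolang-th 0.014915479565064782 z 0.11578748130190096 F.n -7.052675190423025 F.u -0.2440606487377154 Fz 2.829126240657956 t 17.5
[0.01, -0.11, 0, np.float64(-0.0), 0], [0.06, -0.18, 0, np.float64(0.01), 0], [0.11, -0.24, 0, np.float64(0.02), 0], [0.16, -0.31, 0, np.float64(0.03), 0],
```

Call:
carry_out:
  plan:
    - [0.05,-0.06,0,0.01,0]
    - [0.1,-0.12,0,0.01,0]

```text
clock: 17.7
position: [0.4987, 0.0221, 0.1158]
ee_rot: [-1.49, 2.756, 0.019]
force: [-6.0, 6.4, 3.6]
width: 0.002
```

```bash
python3 arc.py 0.01 1 28
```

```text
q 1.847308659626914 r 75.53774658737692 toolang-th 0.022089433455075635 z 0.1157673475663325 F.n -8.60119792555423 F.u -1.8810177582111227 Fz 3.6483968879249398 t 17.7
[0.02, -0.1, 0, np.float64(-0.01), 0],
```

Call:
carry_out:
  plan:
    - [0.05,-0.06,0,0,0]
    - [0.11,-0.12,0,0,0]
    - [0.11,-0.12,0,0,0]

```text
clock: 18.0
position: [0.499, 0.0218, 0.1158]
ee_rot: [-1.492, 2.756, 0.022]
force: [-5.7, 5.1, 3.8]
width: 0.006
```

```bash
python3 arc.py 0.01 1 28
```

```text
q 1.8525408077276593 r 75.46198643038831 toolang-th 0.018051388036797178 z 0.11578963825176189 F.n -7.6072276075123915 F.u -1.001903723647182 Fz 3.8497143484493255 t 18.0
[0.02, -0.11, 0, np.float64(-0.01), 0],
```

Call:
carry_out:
  plan:
    - [0.05,-0.06,0,0,0]
    - [0.11,-0.12,0,0,0]

```text
clock: 18.2
position: [0.4991, 0.0216, 0.1158]
ee_rot: [-1.494, 2.755, 0.024]
force: [-6.4, 6.6, 4.0]
width: 0.0
```

```bash
for i in 1 2 3; do python3 arc.py 0.01 0 28; python3 -c "
from h import *
arm.get_image('wrist')"; done
```

```text
q 1.8560257829768023 r 75.45934725291768 toolang-th 0.015844357969449163 z 0.11580369172520479 F.n -8.9852316076903 F.u -1.8763174901037196 Fz 4.0480531172517935 t 18.2
q 1.8566081078422183 r 75.45553482625984 toolang-th 0.015245404994012723 z 0.11579846386101528 F.n -8.766365787173797 F.u -0.9395231949653006 Fz 5.42744997489005 t 18.25
q 1.8561549738804919 r 75.43415672753957 toolang-th 0.015762202377035628 z 0.11580290761665898 F.n -8.077013426308564 F.u -0.05777831761218914 Fz 3.9220567841697407 t 18.3
```

Call:
carry_out:
  plan:
    - [0.06,-0.07,0,0,0]
    - [0.12,-0.13,0,0,0]
    - [0.17,-0.18,0,0,0]

```text
clock: 18.65
position: [0.4995, 0.0211, 0.1158]
ee_rot: [-1.497, 2.755, 0.028]
force: [-7.7, 8.4, 4.6]
width: 0.003
```

```bash
for i in 1 2 3; do python3 arc.py 0.01 0 28; python3 -c "
from h import *
arm.get_image('wrist')"; done
```

```text
q 1.8630739197900272 r 75.39242405592395 toolang-th 0.010499528827447424 z 0.11581893740262422 F.n -11.033356797670143 F.u -2.7205437037162334 Fz 4.626694233815482 t 18.65
q 1.8632260288719689 r 75.40782717250731 toolang-th 0.010337954460786225 z 0.11580746906666936 F.n -10.31258771098986 F.u -1.968251943010337 Fz 4.598694040354667 t 18.7
q 1.8634896318819338 r 75.36662650115119 toolang-th 0.010189464936555037 z 0.11584228482417053 F.n -10.202189523321811 F.u -1.647076727916562 Fz 4.702477423240019 t 18.75
```

Torque here equals about 8.4 N at lever_end, inside the 7–10 N band. I let go: back straight off the lever, then up and away.

Call:
carry_out:
  plan:
    - [-0.4,0.28,0,0,0]
    - [-1.2,0.85,0,0,0]
    - [-2,1.4,0,0,0]
    - [-2,1.4,5,0,0]
    - [-2,1.4,10,0,0]
    - [-2,1.4,15,0,0]
    - [-5,6,18,0,0]
    - [-8,10,18,0,0]
    - [-10,14,18,0,0]
    - [-12,18,18,0,0]
    - [-12,22,18,0,0]
    - [-12,26,18,0,0]
    - [-12,26,18,0,0]
    - [-12,26,18,0,0]
    - [-12,26,18,0,0]

```text
clock: 20.3
position: [0.3795, 0.28, 0.2955]
ee_rot: [-1.496, 2.756, 0.026]
force: [-0.3, -0.3, -0.4]
width: 0.006
```

```bash
python3 meas.py s7.png
python3 - <<'E'
from h import *
im,P=cloud("top"); save("t7.png",cv2.resize(im[100:260,200:480],(800,457),interpolation=cv2.INTER_CUBIC))
q=P.reshape(-1,3)*1000
m=(q[:,2]>60)&(q[:,2]<75)&(np.hypot(q[:,0]-540,q[:,1]-30)<110)&(q[:,0]<568)
r=cv2.minAreaRect(q[m,:2].astype(np.float32)); print(r,cv2.boxPoints(r).round(1).tolist())
E
```

```text
20.4 [0.37998132 0.27954494 0.29558303] [223.8 270.2] [-0.07145991  0.27674564  0.68650326] [ 0.09969443 -0.06978899  0.00466024]
w 1539 [[71.30000305175781, 25.0], [130.5, -15.800000190734863], [149.60000610351562, 12.0], [90.4000015258789, 52.900001525878906]] 0.06761328780200432 [[76.1, -9.1], [130.7, 25.6]]
t 1256 [[-51.099998474121094, -51.0], [131.5, -52.599998474121094], [132.1999969482422, 23.799999237060547], [-50.400001525878906, 25.399999618530273]] 0.06689405207573573 [[-36.5, -50.8], [130.1, 23.6]]
((533.406494140625, 25.109275817871094), (124.9637451171875, 19.95687484741211), 54.13844299316406) [[488.70001220703125, -19.700000762939453], [504.8999938964844, -31.399999618530273], [578.0999755859375, 69.9000015258789], [561.9000244140625, 81.5999984741211]]
```

View pics/t7.png

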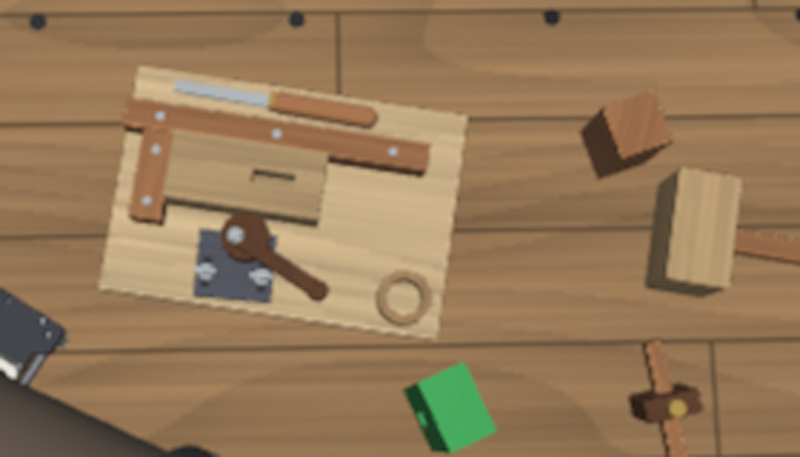

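The blank lies mortise up against both the fence and the stop, the cam bears on it, the lever stayed at about q ≈ 1.82, and the bystanders in view are unmoved. I hand it in.

```bash
python3 -c "
from cell import arm
print(arm.sign_off())"
```

```text
the job is handed in; nothing more can be done
None
```

The blank was tipped over towards the stop, slid home against it and clamped against the fence, and the job was handed in at about 20.5 s of the 72 s allowed.

- **Tipping:** two fingers pushed high on the blank and it fell along the fence with the mortise up.
- **Sliding home:** I pushed until motion stopped. The largest push I read was about 8 N, well under the 20 N limit. I only had force readings at the end of each move.
- **Cam:** I swung the lever to q ≈ 1.86 by the fingers' position. The push was 10 to 11 N at 75 mm from the pivot, which works out at about 8.4 N at the lever end, in the 7–10 N band.
- **Last check from above, after letting go:**
  - The blank lies mortise up. Its far end reads jig x ≈ 130–132 against the stop at 130.
  - It was shifted about 3 mm onto the fence.
  - The lever stayed where it was left. The camera puts it at about q ≈ 1.82, and the difference from 1.86 is measuring error.
  - The arm is clear of everything, and the bystanders in view have not moved. The plane, try square and glue bottle were not in that last picture.

**Less certain:**
- The exact contact radius on the lever, roughly ±9 mm, leaves the grip somewhere between 7.5 and 9.5 N.
- Earlier in the swing the force tilted along the lever. I took this for the finger touching the lever's round end, so I backed off and re-contacted further in before the final tightening.

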